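# Empty and relock the injector test bench

### The job

Move every injector from the test bench's catch tray into the grey tote, then push the empty tray fully home to its stop and drop the loose lock pin from its stand right down through the bench lug and the tray's tongue. Then feel the two unlit rocker switches on the bench deck with a finger, first the left and then the right one as seen from the robot: press the ON end of each one that is off down to its stop, and never turn off one that is already on. Leave the other things on the table where they are.

Things in the scene. Friction and masses are not known exactly. Their poses are not given: they have to be found in the camera images.
- bench: black test bench, fixed; origin at table level in the middle of its front face, x into the bench (away from the robot), y to its left. 400 mm wide, 240 mm deep, deck at z 90 mm. The catch tray slides in front of it; the steel lug with the lock hole is in the middle of the deck's front edge, the rockers at x 50 mm, left one at y +110, right one at y -110 mm. The rules' rocker_left_tip and rocker_right_tip are the ON ends' tops
- tray (a joint): slide of the aluminium catch tray along the bench's x: 0 is fully home (rear wall 30 mm short of the bench), positive is how far (m) it stands out towards the robot, at most 0.06. Stiff: takes 2 to 4 N to push and stays where it is left
- tray_floor (a point): middle of the catch tray's inner floor; moves with the tray. Tray 150 mm (bench x) by 330 mm (y) outside, walls 4 mm thick, tops 32 mm above this floor; inner face of the rear wall 71 mm from this point along bench x. The middle 44 mm of the rear wall carries a bracket 62 mm high that holds the tongue. The tray can be pushed home by the inside of its rear wall
- lock_hole (a point): centre of the mouth of the 16 mm lock hole in the bench's steel lug, on the lug's top face, 90 mm above the table. Vertical hole through two 8 mm plates (lower one 36 mm below); the tray's tongue (20 mm hole) lies between them and its hole lines up when the tray is home
- pin: steel lock pin, 12 mm dia shank 70 mm long with a chamfered foot, and above it a round black knob, 28 mm dia and 32 mm high (z 70 to 102 mm). Origin at the foot, z up to the knob. Starts upright in the stand, its foot on the table. Seated, the knob rests on the lug. 0.12 kg
- stand: fixed grey block 56 x 56 mm, 50 mm high, with a 20 mm upright hole in the middle in which the pin waits; origin under its centre
- tote: fixed open grey plastic tote, 190 mm (its x) by 260 mm (its y), 65 mm high, walls and floor 5 mm; origin under its centre
- left_on_end (a point): fixed point 18 mm above the deck at the ON end (+y end) of the left rocker, 24 mm from its middle. Black unlit paddle 66 mm along bench y, 34 mm wide, tilts 0.2 rad either way and snaps over. Its top here is 5 mm above this point when off, 5 mm below when on. An aluminium bar marks the ON end. 5 N here tips it on; pressing the other end turns it off. State not reported: feel it
- right_on_end (a point): fixed point 18 mm above the deck at the ON end (+y end) of the right rocker, 24 mm from its middle. Black unlit paddle 66 mm along bench y, 34 mm wide, tilts 0.2 rad either way and snaps over. Its top here is 5 mm above this point when off, 5 mm below when on. An aluminium bar marks the ON end. 5 N here tips it on; pressing the other end turns it off. State not reported: feel it
- fluid_bottle: white plastic bottle, 64 mm dia, 170 mm high, bystander
- spray_can: aluminium can, 56 mm dia, 150 mm high, bystander
- seal_jar: glass jar, 60 mm dia, 60 mm high, on the bench deck, bystander
- wrench: steel wrench lying on the table, bystander
- screwdriver: screwdriver lying on the table, bystander
- injector1: tested fuel injector lying in the catch tray: 100 mm long along its x, origin under the middle of its underside. Steel block (x 44, y 36, z 0 to 30 mm), thin dark nozzle (to +x), brass inlet 24 mm dia (to -x); a black upright plug on the block's middle, 26 mm along x, 16 mm along y, z 30 to 62 mm, is the handy grip. 0.2 kg. Three to five of the five injectors are present
- injector2: another injector, just like injector1 (may be absent)
- injector3: another injector, just like injector1 (may be absent)
- injector4: another injector, just like injector1 (may be absent)
- injector5: another injector, just like injector1 (may be absent)
Things that resemble listed ones, but are neither listed nor needed, are in the scene too. Leave any green or purple look-alike of the injector1 alone.

How it is judged:
On the way, in this order (a step that is already met when the one before it is completed fails the run):
1. every injector is in the tote (x of injector1 in the frame of tote between -0.09 and 0.09 m and y of injector1 in the frame of tote between -0.125 and 0.125 m and z of each of injector1, injector2, injector3, injector4, injector5 in the frame of tote below 0.06 m and x of injector2 in the frame of tote between -0.09 and 0.09 m and y of injector2 in the frame of tote between -0.125 and 0.125 m and x of injector3 in the frame of tote between -0.09 and 0.09 m and y of injector3 in the frame of tote between -0.125 and 0.125 m and x of injector4 in the frame of tote between -0.09 and 0.09 m and y of injector4 in the frame of tote between -0.125 and 0.125 m and x of injector5 in the frame of tote between -0.09 and 0.09 m and y of injector5 in the frame of tote between -0.125 and 0.125 m), for 0.2 s.
2. the tray is pushed fully home (value of joint tray below 0.005 m), for 0.2 s.
3. the lock pin is seated through lug and tongue (value of joint tray below 0.005 m and horizontal distance between pin and lock_hole below 0.007 m and z of pin in the frame of lock_hole below -0.062 m and angle between pin's own z axis and vertical below 0.15 rad), for 0.2 s.
4. the left rocker has been touched by the fingers and is on (contact force between the fingers and rocker_left above 0.5 N and z of rocker_left_tip in the frame of bench below 0.1045 m), for 0.05 s.
5. the right rocker has been touched by the fingers and is on (contact force between the fingers and rocker_right above 0.5 N and z of rocker_right_tip in the frame of bench below 0.1045 m), for 0.05 s.
At the end, for the whole second after the job is handed in: all injectors inside the tote (origin under 60 mm above its underside), tray within 5 mm of home, pin upright in the lock hole (within 7 mm of centre, foot 62 mm or more below the lug top), both rockers ON end down, injectors and pin at rest (all of step 1 and all of step 3 and z of each of rocker_left_tip, rocker_right_tip in the frame of bench below 0.1045 m and linear speed of each of injector1, injector2, injector3, injector4, injector5, pin below 0.03 m/s); the robot touches nothing.
It fails at once if the left rocker, found on, is turned off (distance of rocker_left_tip from where it was at the start of the episode above 0.008 m and z of rocker_left_tip in the frame of bench above 0.1105 m).
It fails at once if the right rocker, found on, is turned off (distance of rocker_right_tip from where it was at the start of the episode above 0.008 m and z of rocker_right_tip in the frame of bench above 0.1105 m).
It fails at once if a bystander (bottle, can, jar, wrench, screwdriver) is shifted more than 30 mm (distance of any of fluid_bottle, spray_can, seal_jar, wrench, screwdriver from where it was at the start of the episode above 0.03 m).
Of injector1, injector2, injector3, injector4, injector5 only 3 to 5 are there at a start; the rules pass over those that are not, and their reading is None.
At some moment in a run one of injector1, injector2, injector3, injector4, injector5 may be knocked a few centimetres aside while the robot is not near it.
It also fails if it takes over 210 s, if anything falls off the work surface, if the arm or the gripper's body presses on something with over 40 N, if the wrist force passes 120 N, or if a joint passes its speed limit or range.

### The arm

A 7-joint arm with a two-finger parallel gripper is mounted at the origin on the work surface. World frame = base frame: x ahead of the robot, y to its left, z up, the work surface at z = 0. Lengths are in m, angles in rad, forces in N, time in s.
With the tool pointing down it reaches from about 0.425 to 0.95 m from the base axis. Payload 16.7 kg.
Tool frame: the origin (TCP) lies at the very end of the fingers, on their centre line; the grasp point (between the pads) lies 19 mm behind it; z points along the fingers, y is the line along which they close (so a half turn about z gives the same grasp; the last joint's range is limited). The gripper opens to 94 mm and grips with 3 to 60 N. Pads are 16 mm wide; open, the fingers measure 119 mm over their backs; the gripper's body (75 mm by 177 mm) begins 78 mm behind the grasp point.
Start: joints at [-1.446, 0.426, 0.074, 1.606, -0.034, 1.111, -0.067], TCP at [0.183, 0.65, 0.205] pointing down, gripper open.
Joint ranges: [-2.85, 2.85], [-0.5, 2.14], [-1.23, 1.37], [0.21, 2.46], [-1.02, 4.16], [0.16, 2.05], [-2.73, 2.73]. Speed limits (rad/s): [1.89, 1.89, 2.39, 2.39, 3.01, 3.01, 3.01].

### API

Orientations are given as a rotation vector (axis times angle).
In Python, from station import * gives the robot as it stands.
- The arm moves only by the shell command python3 -m handwheel 'ROWS' [OPENING] [FORCE]. ROWS is JSON, one flat list of numbers, 6 for each row, row after row: the shift along the world's x, y, z each as a share of 0.05 m, from -1 to 1, then the turn, a rotation vector about the world's x, y, z each as a share of 6 degrees, from -1 to 1. In form: [dx, dy, dz, ax, ay, az, dx, dy, dz, ax, ay, az, ...]. A call has 1 to 12 rows; each row shifts and turns the commanded pose from where the row before left it; what a row does not reach is not made up. A row lasts 1/8 s, in which the tool goes at most 62.5 mm and 10.7 degrees, less where a joint would pass 70% of its speed; a pose out of reach is approached as far as the arm can. A call with a number of a shift or a turn outside -1 to 1 is refused whole. A call with a gripper value outside its range is refused whole. OPENING is the opening, from 0 (shut) to 1 (fully open), set as the call begins (- or left out, the last holds). The fingers move at their own pace and stop on an object; FORCE is the grip in N (left out, the last holds). Time passes only in rows, so rows that do not move let the fingers close. It gives the time, the measured TCP pose, the force, the opening and the grip force at its end, in the units of the state.
- sense(): the state, without advancing time (a new reading comes with each control period).
- capture(name): name is "scene" or "top" or "wrist"; returns the picture (480x640x3 uint8, red, green, blue); there is no depth.
- calibration(name): a dict with "K" (3x3 intrinsics, pixels), "extrinsics" (4x4, takes a point from world to camera coordinates). Camera axes: x right, y down, z forward; pixel columns grow to the right and rows downward; lengths in m; the calibration is good to about 2 mm. A picture is of the moment at which its call begins: read the wrist's pose just before it. calibration takes no time and is no camera call; for the wrist camera it gives the pose at the moment of the call.
- finish_job(): hands the job in; it is judged then, once.
The state is a dict: "time_s": time; "qpos": joint angles; "joint_vel": joint speeds; "joint_efforts": joint torques, N m; "eef_pos": TCP position; "eef_rot": TCP orientation; "contact_force": force on the tool from outside, world axes, zero at the start; "torque": the same for the moment, N m; "grip_width": opening from 0.0 (shut) to 1.0 (fully open); "gripper_force": force on a finger pad.
Only numpy, scipy, OpenCV 4.12 (cv2) and the standard library are available. Lean on these libraries where they do the work, as an engineer would, in place of code of your own. Each camera call takes 0.05 s, during which the arm holds its last target. There are 200 camera calls.

## Working session

There is one attempt and no reset: what is moved stays moved. The work goes in short steps, Python scripts to look and compute and a shell command to move; the robot and the scene stay as the last step left them, time stands still between calls to the robot, and variables do not carry over. Pictures are saved under pics/ and viewed, at most 14 in all, crops included, and the job is handed in when it is done.

```bash
ls; mkdir -p pics; python3 - <<'E'
from station import *
import cv2,numpy as np
s=sense();print(s['time_s'],s['eef_pos'],s['eef_rot'],s['contact_force'],s['grip_width'])
for n in ('scene','top'):
    cv2.imwrite(f'pics/{n}0.png',capture(n)[:,:,::-1]);c=calibration(n);print(n,c['K'],np.round(c['extrinsics'],4))
E
```

```text
pics
0.0 [0.18238668 0.64941762 0.20477157] [-4.28709431e-01 -3.11211387e+00  2.08848284e-03] [-0.49656303  0.51103603  0.08023932] 0.9998947026910614
scene [[463.59732209   0.         329.27166439]
 [  0.         463.59732209 238.40552826]
 [  0.           0.           1.        ]] [[ 0.4164  0.9092  0.0069 -0.1377]
 [ 0.7232 -0.3266 -0.6085 -0.3228]
 [-0.551   0.2584 -0.7935  1.361 ]
 [ 0.      0.      0.      1.    ]]
top [[480.89630023   0.         319.00076786]
 [  0.         480.89630023 245.53419318]
 [  0.           0.           1.        ]] [[-1.2950e-01 -9.9160e-01 -4.0000e-04 -2.1400e-02]
 [-9.7100e-01  1.2690e-01 -2.0260e-01  5.1010e-01]
 [ 2.0090e-01 -2.5900e-02 -9.7930e-01  1.1956e+00]
 [ 0.0000e+00  0.0000e+00  0.0000e+00  1.0000e+00]]
```

View pics/scene0.png

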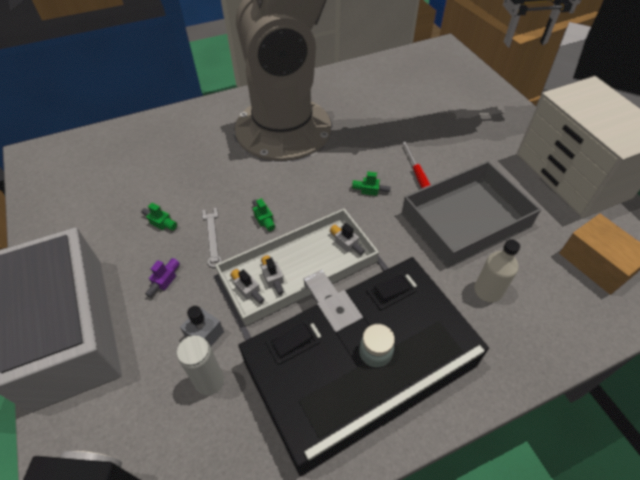

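View pics/top0.png

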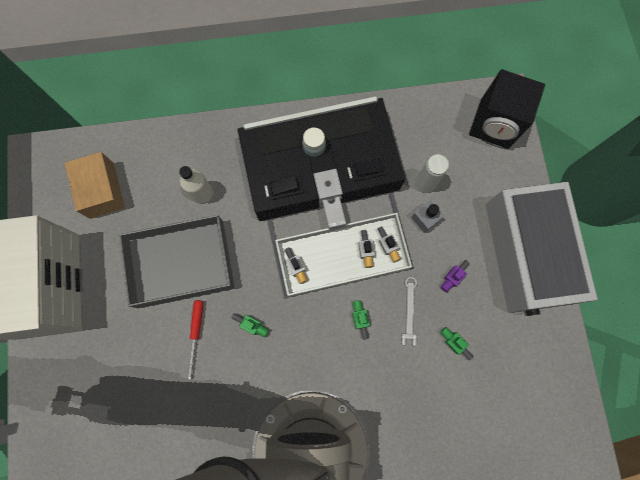

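Top view: three grey/brass injectors with black plugs lie in the tray at (295,263), (367,247) and (388,243). The green ones at (254,325), (361,318), (457,342) and the purple one at (456,275) are look-alikes, so I leave them. The tote is at (177,260), the pin at (432,211), the lug hole near (327,184), and the rockers at (284,187) and (367,170). I'll check the choice in one close crop.

```bash
cat > h.py <<'E'
from station import *
import cv2,numpy as np
def ray(n,p,c=None):
    c=c or calibration(n);K=c['K'];E=np.array(c['extrinsics']);R=E[:3,:3]
    return -R.T@E[:3,3], R.T@np.linalg.solve(np.array(K),[p[0],p[1],1.])
def plane(n,p,z,c=None):
    o,d=ray(n,p,c);return o+d*(z-o[2])/d[2]
def tri(p,q):
    o1,d1=ray('top',p);o2,d2=ray('scene',q)
    A=np.c_[d1,-d2];t=np.linalg.lstsq(A,o2-o1,rcond=None)[0]
    a,b=o1+d1*t[0],o2+d2*t[1];return (a+b)/2,np.linalg.norm(a-b)
def proj(n,X,c=None):
    c=c or calibration(n);E=np.array(c['extrinsics']);v=np.array(c['K'])@(E[:3,:3]@X+E[:3,3]);return v[:2]/v[2]
E
python3 - <<'E'
from h import *
im=cv2.imread('pics/top0.png')
a=cv2.resize(im[140:305,235:435],None,fx=4,fy=4,interpolation=cv2.INTER_CUBIC)
for k in range(0,200,20): cv2.putText(a,str(235+k),(k*4,10),0,.35,(0,255,255));cv2.line(a,(k*4,12),(k*4,20),(0,255,255))
for k in range(0,165,20): cv2.putText(a,str(140+k),(0,k*4+4),0,.35,(0,255,255))
cv2.imwrite('pics/c1.png',a[:600])
E
```

```text
(no output)
```

View pics/c1.png

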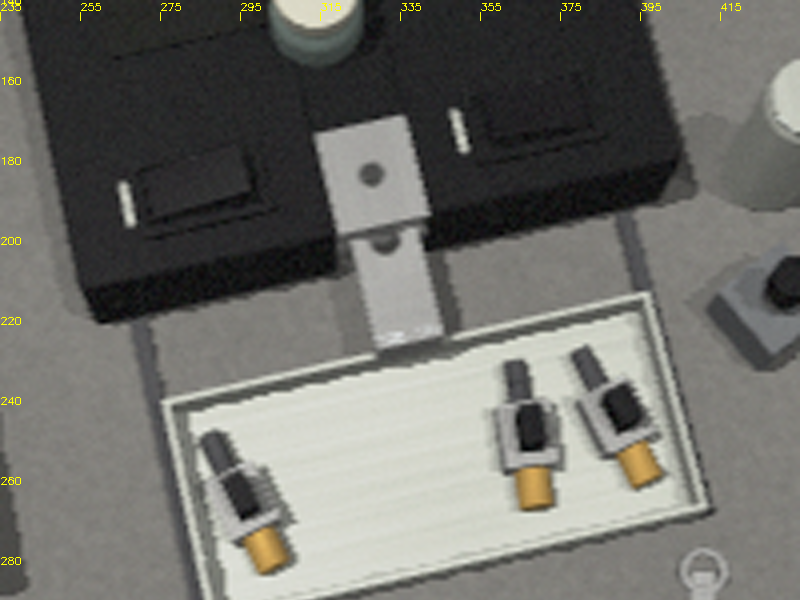

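```bash
python3 - <<'E'
from h import *
P=lambda u,v:(235+u/4,140+v/4)
r=lambda x:np.round(x,4)
for n,a,b in(('RL',(276.75,240.5),(378,252)),('FR',(413,267.5),(217,265)),('RR',(397,214.2),(247,318))):
    print(n,*map(r,tri(a,b)))
hole=plane('top',P(371,174),.09);L=plane('top',P(126,204),.108);R=plane('top',P(458,131),.108)
print('hole',r(hole),'L',r(L),'R',r(R),np.linalg.norm(L-R))
d=(L-R);yaw=np.arctan2(-d[0],d[1]);print('bench yaw',yaw, 'x axis',np.cos(yaw),np.sin(yaw))
for n,b,t,pl in(('A',(268,553),(213,437),(238,490)),('B',(535,490),(514,366),(532,422)),('C',(643,467),(580,353),(624,402))):
    B=plane('top',P(*b),.03);T=plane('top',P(*t),.03);q=plane('top',P(*pl),.075);v=T-B
    print(n,r(q),'yaw of +x',r(np.arctan2(v[1],v[0])),np.linalg.norm(v))
print('pin',r(plane('top',(432.5,210.5),.102)),tri((432.5,210),(195,314)))
for p in((127,237),(221,219),(232,287),(133,304)):print('tote',r(plane('top',p,.065)))
E
```

```text
RL [0.5343 0.0233 0.0413] 0.0061
FR [ 0.4174 -0.317   0.0395] 0.0104
RR [ 0.5657 -0.299   0.0353] 0.0123
hole [ 0.6546 -0.1299  0.09  ] L [0.6488 0.0279 0.108 ] R [ 0.6698 -0.1878  0.108 ] 0.2166489752554627
bench yaw 0.09707648341849635 x axis 0.9952917773892226 0.0969240829794237
A [ 0.4629 -0.0196  0.075 ] yaw of +x 0.316 0.08537768196293627
B [ 0.4822 -0.2104  0.075 ] yaw of +x 0.0152 0.08441316954354595
C [ 0.4875 -0.2706  0.075 ] yaw of +x 0.3428 0.0865847846223395
pin [ 0.5452 -0.3821  0.102 ] (array([ 0.54944384, -0.38441495,  0.09107118]), np.float64(0.0019033874214157147))
tote [0.5868 0.4008 0.065 ]
tote [0.6031 0.1563 0.065 ]
tote [0.4229 0.1445 0.065 ]
tote [0.4125 0.3944 0.065 ]
```

```bash
python3 -m handwheel '[0.9,-0.6,0,0,0,0.5,0.9,-0.6,0,0,0,0.5,0.9,-0.6,0,0,0,0.5,0.9,-0.6,0,0,0,0.5,0.9,-0.6,0,0,0,0.5,0.9,-0.6,0,0,0,0.5,0,-0.9,0,0,0,0.5,0,-0.9,0,0,0,0.5,0,-0.9,0,0,0,0.5,0,-0.9,0,0,0,0.5,0,-0.9,0,0,0,0.5,0,-0.9,0,0,0,0.2]' 0.4 20
python3 -m handwheel '[0,-0.9,0,0,0,0,0,-0.9,0,0,0,0,0,-0.9,0,0,0,0,0,-0.9,0,0,0,0,0,-0.6,0,0,0,0,0,0,0,0,0,0,0,0,0,0,0,0]'
python3 - <<'E'
from h import *
s=sense();print(s['eef_pos'],s['eef_rot'],s['qpos'],s['grip_width'])
c=calibration('wrist');cv2.imwrite('pics/w1.png',capture('wrist')[:,:,::-1])
print(c)
print(proj('wrist',np.array(s['eef_pos']),c))
for n,X in dict(A=[.4629,-.0196,.069],B=[.4822,-.2104,.069],hole=[.6546,-.1299,.09]).items(): print(n,proj('wrist',np.array(X),c))
E
```

```text
time_s: 1.6
eef_pos: [0.4522, 0.1983, 0.2053]
eef_rot: [0.507, -3.1, 0.0]
contact_force: [0.2, 0.7, -0.4]
grip_width: 0.402
gripper_force: 0.0
time_s: 2.48
eef_pos: [0.4525, -0.0096, 0.2054]
eef_rot: [0.506, -3.1, -0.0]
contact_force: [-0.2, 0.7, -0.5]
grip_width: 0.4
gripper_force: 0.0
[ 0.45245739 -0.00963943  0.20539911] [ 5.05611865e-01 -3.10048120e+00 -1.43499418e-04] [-0.45195122  0.04755975  0.34520263  2.09929062 -0.01924524  0.99778882
  1.79742985] 0.40021599858621526
{'K': array([[389.23593257,   0.        , 320.61970994],
       [  0.        , 389.23593257, 237.67017971],
       [  0.        ,   0.        ,   1.        ]]), 'extrinsics': array([[-3.17395698e-01,  9.48293138e-01, -3.07714049e-04,
         1.52484710e-01],
       [ 9.22620214e-01,  3.08877877e-01,  2.31011684e-01,
        -4.38427307e-01],
       [ 2.19161841e-01,  7.30382113e-02, -9.72950927e-01,
         2.90467512e-01],
       [ 0.00000000e+00,  0.00000000e+00,  0.00000000e+00,
         1.00000000e+00]])}
[319.94547337 286.02827059]
A [304.91612496 235.91196804]
B [ 72.28825443 184.81846212]
hole [114.38433702 406.57872388]
```

View pics/w1.png

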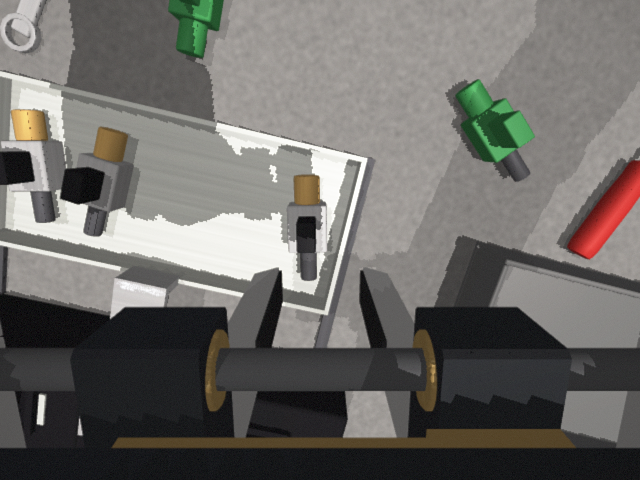

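```bash
python3 - <<'E'
import cv2
im=cv2.imread('pics/w1.png')
a=cv2.resize(im[165:290,270:345],None,fx=4.5,fy=4.5,interpolation=cv2.INTER_CUBIC)
b=cv2.resize(im[95:245,0:140],None,fx=3,fy=3,interpolation=cv2.INTER_CUBIC)
import numpy as np
o=np.zeros((565,345+420,3),np.uint8);o[:a.shape[0],:a.shape[1]]=a;o[:450,345:]=b
o=cv2.convertScaleAbs(o,alpha=1.6,beta=25)
cv2.imwrite('pics/c2.png',o)
E
```

```text
(no output)
```

View pics/c2.png

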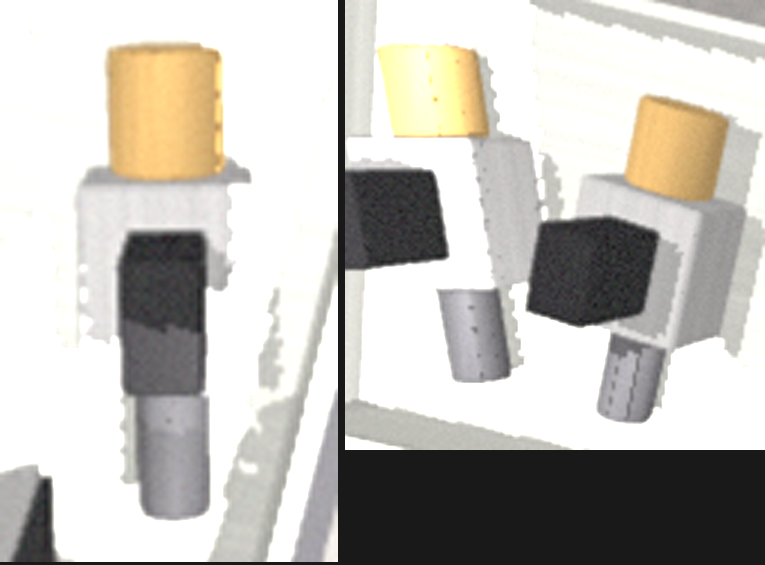

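```bash
python3 - <<'E'
from h import *
s=sense();p=plane('wrist',(306.3,237.2),.069);print(p,(p-s['eef_pos'])/.05)
a,b=plane('wrist',(270+163/4.5,165+110/4.5),.024),plane('wrist',(270+174/4.5,165+450/4.5),.019);v=b-a;print('yaw',np.arctan2(v[1],v[0]))
w=s['eef_rot'];print('tool yaw',2*np.arctan2(w[1],w[0]))
E
```

```text
[ 0.46361709 -0.01788886  0.069     ] [ 0.22318209 -0.17048704 -2.72730926]
yaw 0.34490047336831176
tool yaw -2.8175261848020945
```

```bash
python3 -m handwheel '[0.22,-0.17,0,0,0,0,0,0,-0.8,0,0,0,0,0,-0.8,0,0,0,0,0,-0.8,0,0,0,0,0,-0.6,0,0,0,0,0,-0.28,0,0,0,0,0,0,0,0,0]'
python3 -m handwheel '[0,0,0,0,0,0,0,0,0,0,0,0,0,0,0,0,0,0,0,0,0,0,0,0]' 0 25
python3 -m handwheel '[0,0,0.5,0,0,0,0,0,0.8,0,0,0,0,0,0.9,0,0,0,0,0,0.9,0,0,0]'
```

```text
time_s: 3.4
eef_pos: [0.4636, -0.0189, 0.0411]
eef_rot: [0.505, -3.099, 0.001]
contact_force: [0.3, -0.0, 0.1]
grip_width: 0.4
gripper_force: 0.0
time_s: 3.9
eef_pos: [0.4641, -0.0186, 0.0422]
eef_rot: [-0.505, 3.099, 0.0]
contact_force: [-1.2, -0.1, 10.3]
grip_width: 0.168
gripper_force: 25.0
time_s: 4.4
eef_pos: [0.4631, -0.0188, 0.1981]
eef_rot: [-0.505, 3.101, -0.0]
contact_force: [0.3, -0.2, -1.5]
grip_width: 0.17
gripper_force: 25.0
```

```bash
python3 -m handwheel '[0.1,0.9,0,0,0,-0.35,0.1,0.9,0,0,0,-0.35,0.1,0.9,0,0,0,-0.35,0.1,0.9,0,0,0,-0.35,0.1,0.9,0,0,0,-0.35,0.1,0.9,0,0,0,-0.35,0.1,0.9,0,0,0,-0.35,0.1,0.8,0,0,0,-0.25,0,0,0,0,0,0]'
python3 -m handwheel '[0,0,-0.8,0,0,0,0,0,-0.8,0,0,0,0,0,-0.8,0,0,0,0,0,-0.4,0,0,0,0,0,-0.22,0,0,0,0,0,0,0,0,0]'
python3 -m handwheel '[0,0,0,0,0,0,0,0,0,0,0,0,0,0,0.6,0,0,0,0,0,0.8,0,0,0,0,0,0.8,0,0,0,0,0,0.8,0,0,0]' 0.35
```

```text
time_s: 5.52
eef_pos: [0.5026, 0.3394, 0.1959]
eef_rot: [0.069, -3.14, -0.0]
contact_force: [1.2, -0.7, -2.1]
grip_width: 0.168
gripper_force: 25.0
time_s: 6.28
eef_pos: [0.5034, 0.3358, 0.0454]
eef_rot: [0.063, -3.14, 0.001]
contact_force: [0.4, 0.2, -1.0]
grip_width: 0.171
gripper_force: 25.0
time_s: 7.02
eef_pos: [0.5036, 0.3363, 0.1976]
eef_rot: [-0.063, 3.14, 0.001]
contact_force: [1.3, 0.2, -0.3]
grip_width: 0.348
gripper_force: 0.0
```

```bash
python3 -m handwheel '[-0.06,-0.9,0,0,0,0,-0.06,-0.9,0,0,0,0,-0.06,-0.9,0,0,0,0,-0.06,-0.9,0,0,0,0,-0.06,-0.9,0,0,0,0,-0.06,-0.9,0,0,0,0,-0.06,-0.9,0,0,0,0,-0.06,-0.9,0,0,0,0,-0.06,-0.9,0,0,0,0,-0.06,-0.9,0,0,0,0,-0.06,-0.9,0,0,0,0,0,-0.7,0,0,0,0]'
python3 -m handwheel '[0,0,0,0,0,0,0,0,0,0,0,0]'
python3 - <<'E'
from h import *
im=capture('wrist')[:,:,::-1];cv2.imwrite('pics/w2.png',im)
im=cv2.convertScaleAbs(im[60:300,180:500],alpha=1.5,beta=20)
cv2.imwrite('pics/c3.png',cv2.resize(im,None,fx=2.5,fy=2.5,interpolation=cv2.INTER_CUBIC))
E
```

```text
time_s: 8.52
eef_pos: [0.4703, -0.1956, 0.1963]
eef_rot: [-0.062, 3.139, 0.0]
contact_force: [0.5, 0.2, -0.1]
grip_width: 0.347
gripper_force: 0.0
time_s: 8.78
eef_pos: [0.4706, -0.1931, 0.1957]
eef_rot: [-0.064, 3.141, 0.0]
contact_force: [-0.6, 0.8, 0.0]
grip_width: 0.351
gripper_force: 0.0
```

View pics/c3.png

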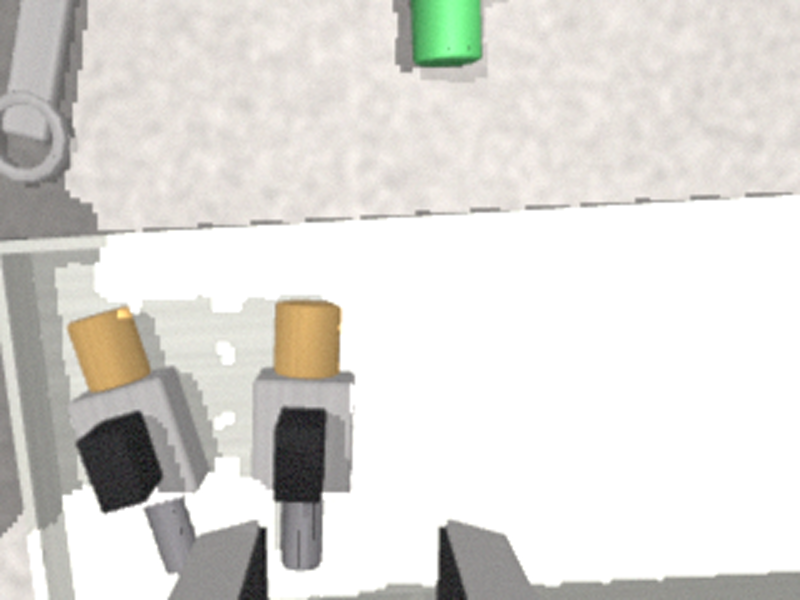

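The crop shows B (plug top at about (299,245) in the full wrist image) and C at (228,247), both undisturbed. The wrench is nearby at (190,110).

```bash
python3 - <<'E'
from h import *
s=sense()
for n,p in(('B',(299.2,244.8)),('C',(228,247))):
    q=plane('wrist',p,.069);print(n,q,(q-s['eef_pos'])/.05)
P=lambda u,v:(180+u/2.5,60+v/2.5)
for b,t in(((308,335),(301,535)),((110,347),(172,535))):
    a,b=plane('wrist',P(*b),.03),plane('wrist',P(*t),.024);v=b-a;print('yaw',np.arctan2(v[1],v[0]))
w=s['eef_rot'];print('tool yaw',2*np.arctan2(w[1],w[0])-np.pi,s['qpos'])
E
```

```text
B [ 0.48326641 -0.20921941  0.069     ] [ 0.25076074 -0.33014352 -2.53298708]
C [ 0.48747637 -0.26683622  0.069     ] [ 0.33496004 -1.48247982 -2.53298708]
yaw -0.007334352858922218
yaw 0.2833744117402891
tool yaw 0.041350394993767914 [-0.2118919   0.17278681  0.53634945  2.00897504 -0.10610302  0.98608645
  1.98873637]
```

```bash
python3 -m handwheel '[0.25,-0.33,0,0,0,-0.33,0,0,-0.8,0,0,0,0,0,-0.8,0,0,0,0,0,-0.8,0,0,0,0,0,-0.4,0,0,0,0,0,-0.27,0,0,0,0,0,0,0,0,0]'
python3 -m handwheel '[0,0,0,0,0,0,0,0,0,0,0,0,0,0,0,0,0,0,0,0,0,0,0,0]' 0 25
python3 -m handwheel '[0,0,0.5,0,0,0,0,0,0.8,0,0,0,0,0,0.9,0,0,0,0,0,0.9,0,0,0]'
```

```text
time_s: 9.7
eef_pos: [0.4834, -0.2104, 0.0415]
eef_rot: [0.009, -3.141, 0.0]
contact_force: [-0.3, 0.2, 0.0]
grip_width: 0.35
gripper_force: 0.0
time_s: 10.2
eef_pos: [0.4834, -0.2102, 0.0425]
eef_rot: [-0.009, 3.141, -0.0]
contact_force: [-1.0, 0.8, 7.8]
grip_width: 0.165
gripper_force: 25.0
time_s: 10.7
eef_pos: [0.4826, -0.2101, 0.1983]
eef_rot: [0.009, -3.141, -0.0]
contact_force: [1.5, -0.1, -1.8]
grip_width: 0.172
gripper_force: 25.0
```

```bash
python3 -m handwheel '[0.05,0.9,0,0,0,0.1,0.05,0.9,0,0,0,0.1,0.05,0.9,0,0,0,0.1,0.05,0.9,0,0,0,0.1,0.05,0.9,0,0,0,0.1,0.05,0.9,0,0,0,0,0.05,0.9,0,0,0,0,0.05,0.9,0,0,0,0,0.05,0.9,0,0,0,0,0,0.9,0,0,0,0,0,0.7,0,0,0,0,0,0,0,0,0,0]'
python3 -m handwheel '[0,0,0,0,0,0,0,0,-0.8,0,0,0,0,0,-0.8,0,0,0,0,0,-0.8,0,0,0,0,0,-0.4,0,0,0,0,0,-0.22,0,0,0,0,0,0,0,0,0]'
python3 -m handwheel '[0,0,0,0,0,0,0,0,0,0,0,0,0,0,0.6,0,0,0,0,0,0.8,0,0,0,0,0,0.8,0,0,0,0,0,0.8,0,0,0]' 0.35
python3 - <<'E'
from h import *
cv2.imwrite('pics/top2.png',capture('top')[90:330,110:430,::-1].repeat(2,0).repeat(2,1))
E
```

```text
time_s: 12.2
eef_pos: [0.5046, 0.2775, 0.1965]
eef_rot: [0.097, -3.139, -0.0]
contact_force: [0.1, -0.3, -1.8]
grip_width: 0.168
gripper_force: 25.0
time_s: 13.08
eef_pos: [0.5056, 0.274, 0.0459]
eef_rot: [0.09, -3.14, 0.001]
contact_force: [0.0, 0.2, -2.2]
grip_width: 0.169
gripper_force: 25.0
time_s: 13.82
eef_pos: [0.5056, 0.2749, 0.1981]
eef_rot: [-0.091, 3.139, 0.001]
contact_force: [1.2, 0.1, -0.1]
grip_width: 0.351
gripper_force: 0.0
```

View pics/top2.png

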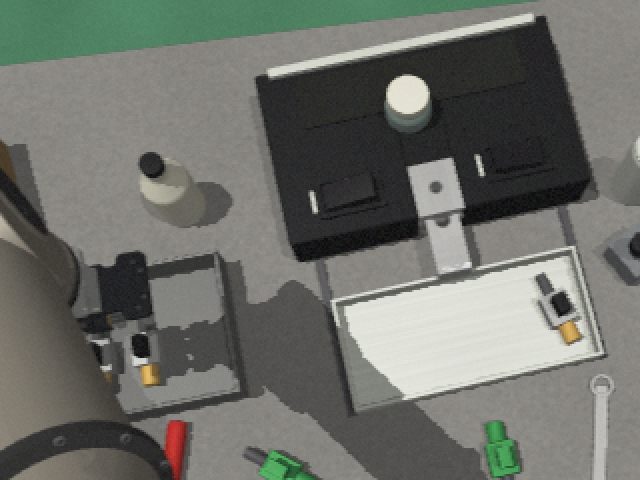

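Two injectors are in the tote, at (100,350) and (140,345) in this crop. C is still in the tray at (560,305).

```bash
python3 -m handwheel '[-0.04,-0.9,0,0,0,0.2,-0.04,-0.9,0,0,0,0.2,-0.04,-0.9,0,0,0,0.2,-0.04,-0.9,0,0,0,0.2,-0.04,-0.9,0,0,0,0.2,-0.04,-0.9,0,0,0,0.2,-0.04,-0.9,0,0,0,0.2,-0.04,-0.9,0,0,0,0.2,-0.04,-0.9,0,0,0,0.2,0,-0.9,0,0,0,0.2,0,-0.9,0,0,0,0.2,0,-0.8,0,0,0,0.2]'
python3 -m handwheel '[0,0,0,0,0,0,0,0,0,0,0,0]'
python3 - <<'E'
from h import *
s=sense();c=calibration('wrist');im=capture('wrist')[:,:,::-1];cv2.imwrite('pics/w3.png',im)
print(s['eef_pos'],s['eef_rot'],s['qpos'],proj('wrist',np.array([.4875,-.2668,.069]),c))
im=cv2.convertScaleAbs(im[140:300,220:420],alpha=1.5,beta=20)
cv2.imwrite('pics/c4.png',cv2.resize(im,None,fx=3,fy=3,interpolation=cv2.INTER_CUBIC))
E
```

```text
time_s: 15.38
eef_pos: [0.4875, -0.2619, 0.1966]
eef_rot: [-0.485, 3.103, -0.001]
contact_force: [-0.1, 0.8, 0.3]
grip_width: 0.349
gripper_force: 0.0
time_s: 15.62
eef_pos: [0.4876, -0.2598, 0.1961]
eef_rot: [-0.484, 3.104, 0.0]
contact_force: [0.8, 0.3, 0.4]
grip_width: 0.35
gripper_force: 0.0
[ 0.48758253 -0.25978079  0.19608283] [-4.83852852e-01  3.10378941e+00  2.48118689e-04] [-0.09641882  0.25951368  0.5611301   1.91845829 -0.16254711  1.0078565
  2.41684405] [311.9363463  227.57910705]
```

View pics/c4.png

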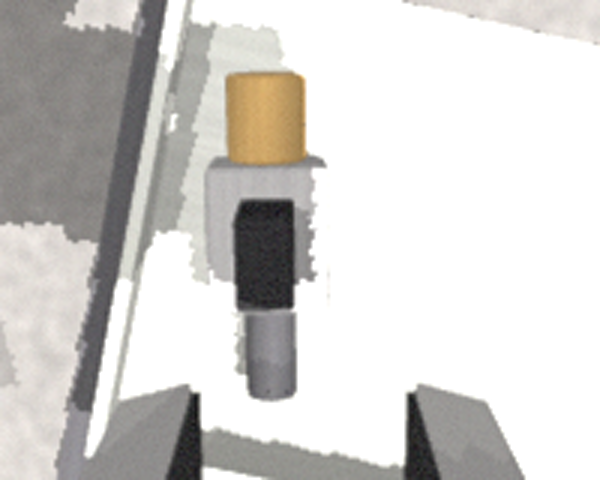

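```bash
python3 -m handwheel '[0.02,-0.17,0,0,0,0,0,0,-0.8,0,0,0,0,0,-0.8,0,0,0,0,0,-0.8,0,0,0,0,0,-0.4,0,0,0,0,0,-0.28,0,0,0,0,0,0,0,0,0]'
python3 -m handwheel '[0,0,0,0,0,0,0,0,0,0,0,0,0,0,0,0,0,0,0,0,0,0,0,0]' 0 25
python3 -m handwheel '[0,0,0.5,0,0,0,0,0,0.8,0,0,0,0,0,0.9,0,0,0,0,0,0.9,0,0,0]'
```

```text
time_s: 16.55
eef_pos: [0.4886, -0.2687, 0.0416]
eef_rot: [0.484, -3.104, -0.0]
contact_force: [-0.1, -0.2, 0.1]
grip_width: 0.346
gripper_force: 0.0
time_s: 17.05
eef_pos: [0.4888, -0.2687, 0.0423]
eef_rot: [-0.484, 3.103, -0.0]
contact_force: [-0.1, 0.4, 4.7]
grip_width: 0.172
gripper_force: 25.0
time_s: 17.55
eef_pos: [0.4881, -0.2685, 0.1982]
eef_rot: [0.484, -3.103, -0.0]
contact_force: [1.0, 0.1, -2.5]
grip_width: 0.17
gripper_force: 25.0
```

```bash
python3 -m handwheel '[0.05,0.9,0,0,0,-0.24,0.05,0.9,0,0,0,-0.24,0.05,0.9,0,0,0,-0.24,0.05,0.9,0,0,0,-0.24,0.05,0.9,0,0,0,-0.24,0.05,0.9,0,0,0,-0.24,0.05,0.9,0,0,0,-0.24,0.05,0.9,0,0,0,-0.24,0,0.9,0,0,0,-0.24,0,0.9,0,0,0,-0.24,0,0.67,0,0,0,0,0,0,0,0,0,0]'
python3 -m handwheel '[0,0,0,0,0,0,0,0,-0.8,0,0,0,0,0,-0.8,0,0,0,0,0,-0.8,0,0,0,0,0,-0.4,0,0,0,0,0,-0.22,0,0,0,0,0,0,0,0,0]'
python3 -m handwheel '[0,0,0,0,0,0,0,0,0,0,0,0,0,0,0.6,0,0,0,0,0,0.8,0,0,0,0,0,0.8,0,0,0,0,0,0.8,0,0,0]' 0.35
python3 -m handwheel '[-0.5,-0.9,0,0,0,0,-0.5,-0.9,0,0,0,0,0,-0.9,0,0,0,0,0,-0.9,0,0,0,0,0,-0.9,0,0,0,0,0,-0.9,0,0,0,0,0,-0.9,0,0,0,0]' 0
python3 - <<'E'
from h import *
cv2.imwrite('pics/top3.png',capture('top')[90:330,110:430,::-1].repeat(2,0).repeat(2,1))
E
```

```text
time_s: 19.05
eef_pos: [0.5077, 0.2174, 0.1965]
eef_rot: [0.097, -3.139, 0.0]
contact_force: [0.6, -0.0, -3.5]
grip_width: 0.171
gripper_force: 25.0
time_s: 19.92
eef_pos: [0.5085, 0.214, 0.0459]
eef_rot: [0.09, -3.14, 0.001]
contact_force: [-0.2, -0.4, -1.6]
grip_width: 0.173
gripper_force: 25.0
time_s: 20.68
eef_pos: [0.5086, 0.2148, 0.198]
eef_rot: [-0.091, 3.139, 0.001]
contact_force: [0.5, -0.3, -0.6]
grip_width: 0.347
gripper_force: 0.0
time_s: 21.55
eef_pos: [0.4585, -0.1016, 0.1967]
eef_rot: [-0.091, 3.139, 0.001]
contact_force: [1.2, 0.1, 0.4]
grip_width: 0.006
gripper_force: 0.0
```

View pics/top3.png

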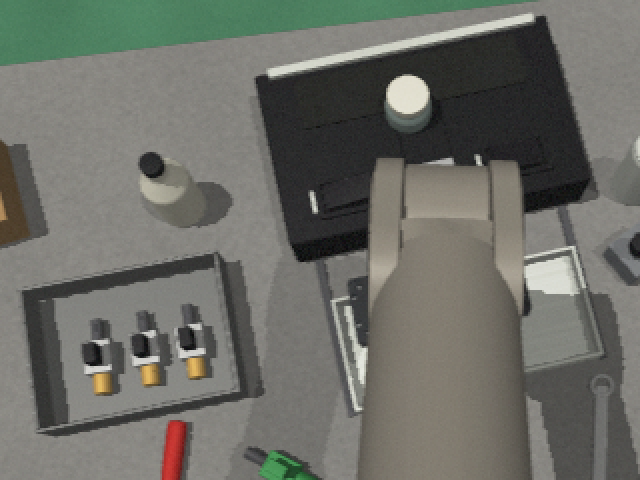

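All three injectors sit upright in the tote, at (97,355), (146,347) and (190,340), and the others are undisturbed. Next I push the tray with closed fingers against the middle of the rear wall.

```bash
python3 -m handwheel '[0.46,-0.42,0,0,0,0.37,0.46,-0.42,0,0,0,0,0,0,-0.8,0,0,0,0,0,-0.8,0,0,0,0,0,-0.8,0,0,0,0,0,-0.6,0,0,0,0,0,-0.3,0,0,0,0,0,0,0,0,0]' 0
python3 -m handwheel '[0.2,0.02,0,0,0,0,0.2,0.02,0,0,0,0,0.2,0.02,0,0,0,0,0.2,0.02,0,0,0,0,0,0,0,0,0,0]'
python3 -m handwheel '[0.1,0.01,0,0,0,0,0.1,0.01,0,0,0,0,0.1,0.01,0,0,0,0,0,0,0,0,0,0]'
```

```text
time_s: 22.6
eef_pos: [0.5044, -0.1422, 0.0309]
eef_rot: [0.152, -3.137, -0.0]
contact_force: [-0.3, 0.4, 0.7]
grip_width: 0.006
gripper_force: 0.0
time_s: 23.22
eef_pos: [0.5454, -0.138, 0.0309]
eef_rot: [-0.153, 3.137, -0.0]
contact_force: [-0.5, 0.1, -0.3]
grip_width: -0.0
gripper_force: 0.0
time_s: 23.72
eef_pos: [0.5601, -0.1366, 0.031]
eef_rot: [-0.152, 3.137, -0.0]
contact_force: [0.3, -0.0, -0.0]
grip_width: 0.007
gripper_force: 0.0
```

```bash
python3 -m handwheel '[0.1,0.01,0,0,0,0,0.1,0.01,0,0,0,0]'
python3 - <<'E'
from h import *
im=capture('scene')[:,:,::-1]
cv2.imwrite('pics/s2.png',cv2.resize(im[180:380,190:450],None,fx=3,fy=3,interpolation=cv2.INTER_CUBIC))
E
```

```text
time_s: 23.98
eef_pos: [0.5697, -0.1357, 0.031]
eef_rot: [0.152, -3.138, 0.0]
contact_force: [-2.3, -0.7, 0.0]
grip_width: 0.007
gripper_force: 1.1
```

View pics/s2.png

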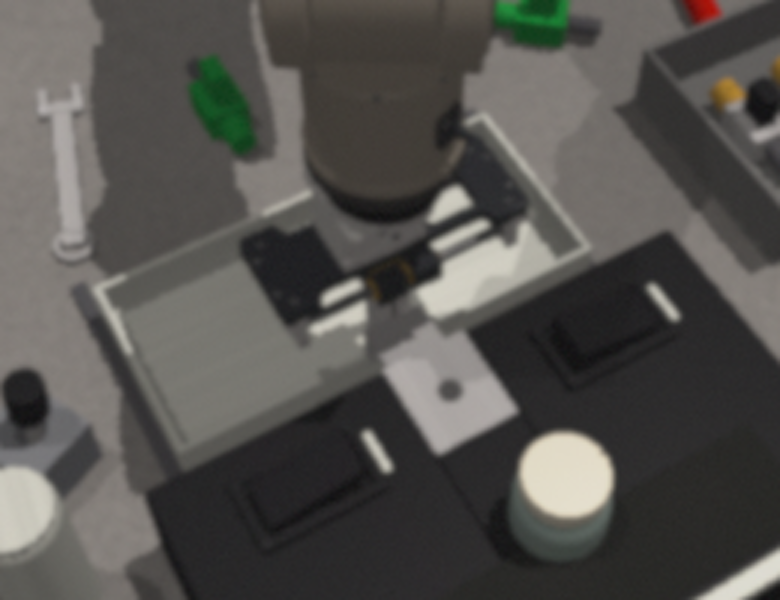

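The tray is moving with the finger and the tongue is already under the lug. I keep pushing until the stop gives a clear force rise.

```bash
for i in 1; do python3 -m handwheel '[0.06,0.006,0,0,0,0,0.06,0.006,0,0,0,0]'; done
python3 -m handwheel '[0.06,0.006,0,0,0,0,0.06,0.006,0,0,0,0]'
```

```text
time_s: 24.28
eef_pos: [0.5756, -0.135, 0.031]
eef_rot: [0.152, -3.138, -0.0]
contact_force: [-16.6, -1.8, 10.2]
grip_width: 0.005
gripper_force: 9.8
time_s: 24.52
eef_pos: [0.5754, -0.1351, 0.0304]
eef_rot: [0.149, -3.127, -0.004]
contact_force: [-51.1, -0.1, 46.5]
grip_width: 0.003
gripper_force: 25.4
```

```bash
python3 -m handwheel '[-0.4,-0.04,0,0,0,0,-0.4,-0.04,0,0,0,0,0,0,0.8,0,0,0,0,0,0.9,0,0,0,0,0,0.9,0,0,0,0,0,0.8,0,0,0]'
python3 -m handwheel '[0,-0.9,0,0,0,0,0,-0.9,0,0,0,0,0,-0.9,0,0,0,0,0,-0.9,0,0,0,0,0,-0.9,0,0,0,0,0,-0.35,0,0,0,0,0,0,0,0,0,0,0,0,0,0,0,0]' 0.5
python3 - <<'E'
from h import *
s=sense();c=calibration('wrist');im=capture('wrist')[:,:,::-1];cv2.imwrite('pics/w4.png',im)
print(s['eef_pos'],s['qpos'],proj('wrist',np.array([.547,-.383,.102]),c))
E
```

```text
time_s: 25.28
eef_pos: [0.5419, -0.1385, 0.2029]
eef_rot: [-0.152, 3.137, -0.0]
contact_force: [0.8, 0.4, 0.5]
grip_width: 0.007
gripper_force: 0.0
time_s: 26.28
eef_pos: [0.5421, -0.3795, 0.2009]
eef_rot: [-0.154, 3.138, 0.001]
contact_force: [0.4, 0.2, 0.2]
grip_width: 0.499
gripper_force: 0.0
[ 0.54206361 -0.37948857  0.20085217] [ 0.04721124  0.47287664  0.64913007  1.6688893  -0.31370232  1.10642146
  2.45471644] [314.72383377 244.62646686]
```

View pics/w4.png

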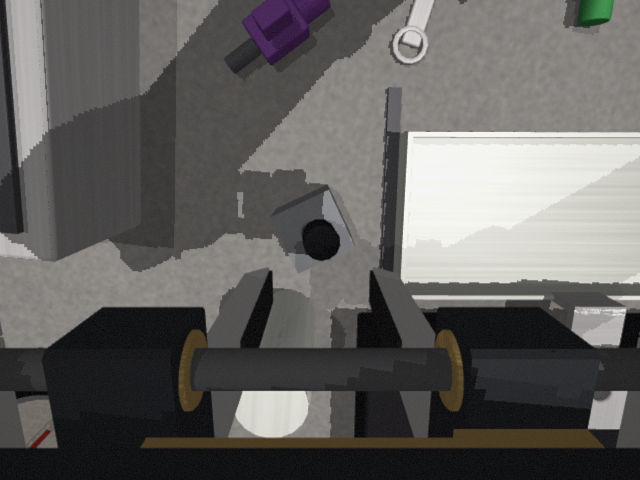

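The knob top is at (321,241), a dark disc over the stand. The white can lies beyond it at (272,410), between the fingers in the picture, so I check clearances.

```bash
python3 - <<'E'
from h import *
im=cv2.imread('pics/w4.png')[205:270,285:355]
m=(im.max(2)<45).astype(np.uint8);n,l,st,ce=cv2.connectedComponentsWithStats(m);k=1+np.argmax(st[1:,4]);print(st[k],ce[k])
s=sense();r,b=st[k][0]+285+st[k][2]/2,st[k][1]+205+st[k][3]-19.5
q=plane('wrist',(r,b),.102);print(r,b,q,(q-s['eef_pos'])/.05)
print('can',plane('wrist',(272,412),.15),plane('top',(437,162),.15))
E
```

```text
[  17   14   38   42 1209] [34.88668321 34.44913151]
321.0 241.5 [ 0.54431921 -0.37848426  0.102     ] [ 0.04251642  0.01660615 -1.97925808]
can [ 0.65430555 -0.40107181  0.15      ] [ 0.65446542 -0.40177208  0.15      ]
```

```bash
python3 -m handwheel '[0.04,0.02,-0.6,0,0,0,0,0,-0.8,0,0,0,0,0,-0.7,0,0,0,0,0,-0.42,0,0,0,0,0,0,0,0,0]'
python3 -m handwheel '[0,0,0,0,0,0,0,0,0,0,0,0,0,0,0,0,0,0,0,0,0,0,0,0]' 0 40
python3 -m handwheel '[0,0,0.5,0,0,0,0,0,0.7,0,0,0,0,0,0.8,0,0,0,0,0,0.8,0,0,0,0,0,0,0,0,0]'
python3 - <<'E'
from h import *
im=capture('wrist')[:,:,::-1];cv2.imwrite('pics/w5.png',im[180:460])
E
```

```text
time_s: 26.95
eef_pos: [0.5433, -0.379, 0.0742]
eef_rot: [0.153, -3.136, -0.001]
contact_force: [0.2, 0.7, 0.3]
grip_width: 0.503
gripper_force: 0.0
time_s: 27.45
eef_pos: [0.5441, -0.3805, 0.0761]
eef_rot: [-0.152, 3.136, -0.002]
contact_force: [0.3, -0.4, 6.0]
grip_width: 0.3
gripper_force: 39.5
time_s: 28.08
eef_pos: [0.5445, -0.381, 0.2182]
eef_rot: [-0.151, 3.134, -0.003]
contact_force: [-0.6, 0.2, -2.2]
grip_width: 0.293
gripper_force: 39.4
```

View pics/w5.png

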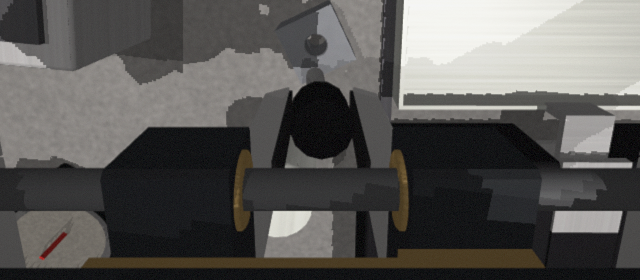

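```bash
python3 - <<'E'
from h import *
from scipy import ndimage as nd
s=sense()
for n,(u,v) in (('top',(327.75,183.5)),('scene',(340,310))):
    im=capture(n).astype(float).mean(2);u0,v0=int(u)-9,int(v)-9
    a=nd.zoom(im[v0:v0+19,u0:u0+19],6,order=1); lo=a[40:74,40:74].min();hi=np.median(a[np.r_[30:36,78:84]][:,30:84])
    m=a<(lo+hi)/2;l,k=nd.label(m);c=l[57,57] or l[tuple(np.unravel_index(np.argmin(np.where(np.hypot(*np.ogrid[-57:57,-57:57])<25,a,999)),a.shape))]
    cy,cx=nd.center_of_mass(l==c);p=(u0+cx*18/113,v0+cy*18/113);print(n,lo,hi,(l==c).sum()/36,p,plane(n,p,.09))
w=plane('wrist',(321,180+121),s['eef_pos'][2]+.026);print('knob',w,s['eef_pos'])
E
```

```text
top 70.05416764560003 171.40854151982666 28.5 (np.float64(327.4108057755007), np.float64(183.17668063965223)) [ 0.65555818 -0.1291886   0.09      ]
scene 80.4445401623724 153.81646957475135 39.44444444444444 (np.float64(339.56632182475386), np.float64(309.7148448211392)) [ 0.65512946 -0.12736091  0.09      ]
knob [ 0.53925029 -0.37939801  0.24217648] [ 0.54394126 -0.38019047  0.21617648]
```

```bash
python3 -m handwheel '[0.37,0.84,0,0,0,0,0.37,0.84,0,0,0,0,0.37,0.84,0,0,0,0,0.37,0.84,0,0,0,0,0.37,0.84,0,0,0,0,0.37,0.84,0,0,0,0,0,0,-0.4,0,0,0,0,0,-0.3,0,0,0,0,0,0,0,0,0,0,0,0,0,0,0]'
python3 - <<'E'
from h import *
s=sense();c=calibration('wrist');im=capture('wrist')[:,:,::-1];cv2.imwrite('pics/w6.png',im)
sc=capture('scene')[:,:,::-1]
print(s['eef_pos'],s['eef_rot'],proj('wrist',np.array([.6553,-.1283,.09]),c),proj('scene',np.array([.6553,-.1283,.09])))
a=cv2.resize(im[180:360,240:400],None,fx=2.5,fy=2.5,interpolation=cv2.INTER_CUBIC)
b=cv2.resize(sc[230:330,290:390],None,fx=4,fy=4,interpolation=cv2.INTER_CUBIC)
o=np.zeros((450,800,3),np.uint8);o[:,:400]=a;o[:400,400:]=b
cv2.imwrite('pics/c6.png',cv2.convertScaleAbs(o,alpha=1.4,beta=20))
E
```

```text
time_s: 29.48
eef_pos: [0.6543, -0.1292, 0.1802]
eef_rot: [-0.149, 3.138, -0.001]
contact_force: [0.8, -0.3, -1.1]
grip_width: 0.293
gripper_force: 39.4
[ 0.65426646 -0.12923894  0.18023356] [-1.49432803e-01  3.13802359e+00 -5.30627731e-04] [321.40181739 242.94897392] [339.16490655 309.96429721]
```

View pics/c6.png

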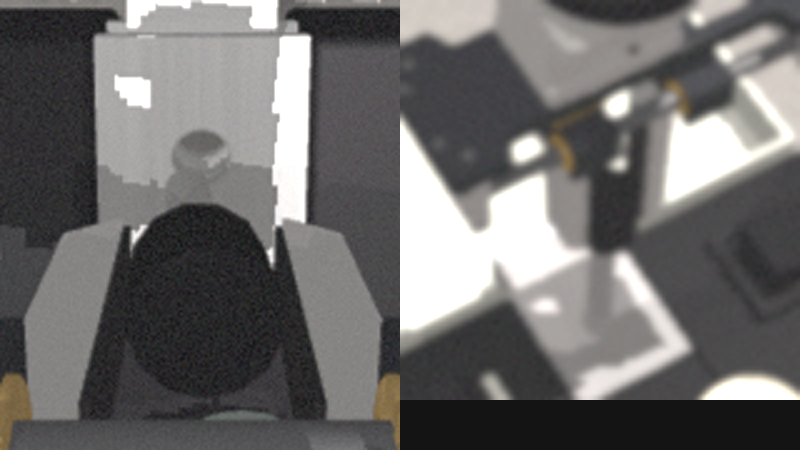

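```bash
python3 - <<'E'
from h import *
s=sense();x,y,z=s['eef_pos'];c=calibration('wrist')
R=cv2.Rodrigues(np.array(s['eef_rot']))[0];print(R[:,2])
for h in(0,.035,.07,.102):
    X=np.array([x,y,z-.076+h]);p=proj('wrist',X,c);q=proj('scene',X);print(h,(p-[240,180])*2.5,(q-[290,230])*4+[400,0])
print('hole wrist',plane('wrist',(320.4,242),.09))
im=cv2.imread('pics/w6.png')
o=cv2.resize(im[225:275,290:350],None,fx=9,fy=9,interpolation=cv2.INTER_CUBIC)
sc=capture('scene')[:,:,::-1];b=cv2.resize(sc[280:325,325:350],None,fx=10,fy=10,interpolation=cv2.INTER_CUBIC)
O=np.zeros((450,800,3),np.uint8);O[:,:540]=cv2.convertScaleAbs(o,alpha=1.7,beta=10);O[:,545:795]=b
cv2.imwrite('pics/c7.png',O)
E
```

```text
[ 8.05252880e-04 -1.22427862e-04 -9.99999668e-01]
0 [200.49432302 166.04305499] [595.85739895 304.17929864]
0.035 [200.23673767 203.8089732 ] [597.63792992 266.83135063]
0.07 [199.88919318 254.76426575] [599.53783013 226.97954501]
0.102 [199.4450419  319.88357805] [601.38986924 188.13166099]
hole wrist [ 0.65518388 -0.12861159  0.09      ]
```

View pics/c7.png

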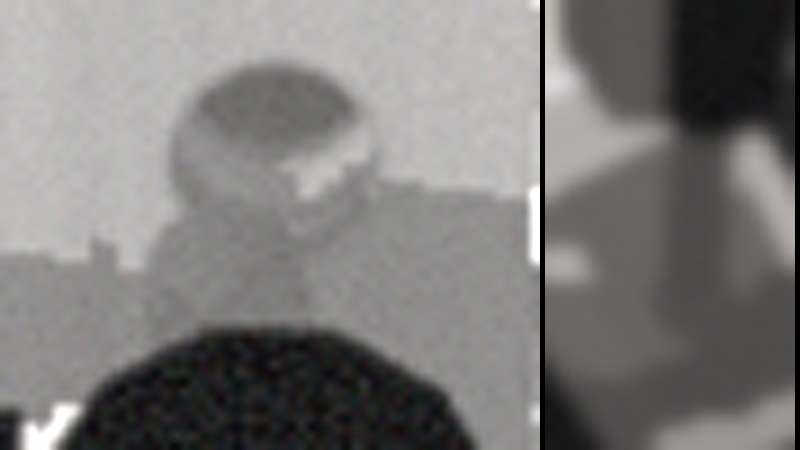

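```bash
python3 - <<'E'
import cv2
g=cv2.cvtColor(cv2.imread('pics/w6.png'),cv2.COLOR_BGR2GRAY)
print('     ',*range(300,345))
for r in (248,250,252,254,256,258,260): print(r,*g[r,300:345])
im=cv2.imread('pics/w5.png');g5=cv2.cvtColor(im,cv2.COLOR_BGR2GRAY)
for r in (66,70,74,78): print(r,*g5[r,295:340])
E
```

```text
300 301 302 303 304 305 306 307 308 309 310 311 312 313 314 315 316 317 318 319 320 321 322 323 324 325 326 327 328 329 330 331 332 333 334 335 336 337 338 339 340 341 342 343 344
248 103 101 101 102 103 102 101 103 101 95 81 75 71 71 69 72 73 72 71 71 70 75 72 71 72 70 74 75 73 68 71 74 76 77 77 75 77 78 75 78 75 78 77 79 78
250 99 104 100 104 102 104 103 96 80 73 74 75 72 71 74 71 68 71 69 68 68 67 78 80 75 72 69 70 71 74 74 75 77 79 78 76 77 78 77 80 77 78 79 80 77
252 79 80 83 101 104 101 93 80 74 74 71 76 72 72 71 72 73 67 68 69 68 68 68 67 67 68 71 77 72 76 75 76 78 75 75 77 78 77 77 76 79 79 77 78 78
254 76 75 77 98 104 100 83 74 74 74 72 73 74 71 70 72 69 69 67 67 68 68 67 70 75 74 77 77 79 78 75 77 74 79 76 78 78 77 76 76 77 76 77 80 79
256 76 75 75 74 77 77 72 72 74 75 75 71 69 74 73 72 71 65 68 69 68 70 67 69 72 75 74 77 79 74 76 79 74 78 77 76 78 78 78 78 77 78 77 78 77
258 77 75 75 77 78 76 70 72 70 67 69 72 74 72 70 67 66 69 67 68 70 67 68 62 70 76 79 79 77 73 77 76 75 76 75 73 77 76 75 76 78 78 78 79 76
260 77 74 78 78 75 75 70 67 67 67 68 68 66 67 67 66 67 69 68 65 68 67 68 69 67 77 76 77 79 78 74 80 75 76 77 77 77 77 77 76 76 76 78 80 78
66 84 78 78 82 78 75 58 57 57 55 55 53 56 56 54 56 64 61 57 58 60 56 64 109 119 118 115 120 115 116 118 117 119 118 118 134 137 139 136 128 123 119 120 117 118
70 134 133 135 134 135 133 121 116 112 114 115 113 107 89 76 77 74 72 73 71 69 72 70 70 72 71 88 109 117 118 118 117 116 117 118 119 117 118 120 120 119 116 119 118 118
74 139 135 132 130 131 129 115 113 112 116 113 93 78 77 77 76 76 74 75 75 73 70 72 67 69 68 68 68 91 116 121 121 116 116 118 115 115 116 118 117 119 118 117 116 118
78 138 134 137 133 130 133 132 120 113 116 112 78 69 68 70 75 73 75 73 71 75 71 66 71 69 71 71 70 69 92 116 119 120 120 120 121 117 117 120 120 123 126 122 123 121
```

The wrist view shows the shank centred at column 315 with the knob at 321. The pin therefore leans about 3° in the grip, foot towards -y. I tilt the tool to straighten it.

```bash
python3 -m handwheel '[0.02,0.02,0,0.28,0,0,0,0,0,0.27,0,0,0,0,0,0,0,0,0,0,0,0,0,0]'
python3 - <<'E'
from h import *
s=sense();c=calibration('wrist');im=capture('wrist')[:,:,::-1];cv2.imwrite('pics/w7.png',im)
x,y,z=s['eef_pos'];print(x,y,z,s['eef_rot'])
for h in(0,.035,.07,.102):print(h,proj('wrist',np.array([x,y,z-.076+h]),c))
print('hole',proj('wrist',np.array([.6553,-.1284,.09]),c))
g=cv2.cvtColor(im,cv2.COLOR_BGR2GRAY)
for r in range(238,262,3): print(r,*g[r,303:340])
o=cv2.resize(im[215:275,285:355],None,fx=9,fy=9,interpolation=cv2.INTER_CUBIC);cv2.imwrite('pics/c8.png',cv2.convertScaleAbs(o,alpha=2,beta=-30))
E
```

```text
time_s: 30.12
eef_pos: [0.6555, -0.1272, 0.18]
eef_rot: [-0.151, 3.134, 0.09]
contact_force: [-0.0, 0.1, -2.5]
grip_width: 0.298
gripper_force: 39.4
0.6554903567675129 -0.1272310549999147 0.1799559739150144 [-0.1512618   3.13387639  0.09005757]
0 [313.79847053 246.00400702]
0.035 [316.16345128 261.30332724]
0.07 [319.35230596 281.93237847]
0.102 [323.42410429 308.27328909]
hole [311.40260083 240.5618522 ]
238 69 71 67 67 67 62 63 65 62 70 78 77 81 93 98 103 102 105 96 95 99 103 102 103 105 104 101 102 102 130 138 189 199 197 198 200 197
241 78 80 78 76 75 76 73 93 96 97 103 106 103 104 106 103 88 79 78 95 101 102 101 101 105 105 102 105 106 103 113 186 197 198 198 199 196
244 75 77 77 77 81 79 78 78 78 101 102 98 89 79 78 83 78 72 93 98 100 100 102 105 102 82 78 78 77 84 93 166 177 177 178 176 175
247 70 71 72 76 79 76 73 72 72 72 72 70 75 77 74 69 70 73 75 75 77 75 76 79 76 81 77 79 77 86 147 167 170 171 173 169 168
250 94 89 86 77 72 73 68 66 67 65 66 69 67 66 65 66 67 68 71 76 78 75 77 76 78 79 77 77 76 87 162 170 169 169 173 168 167
253 97 103 102 84 75 68 66 65 66 69 66 64 69 68 68 68 67 68 69 66 71 73 77 80 78 77 75 76 74 86 162 168 168 168 170 167 167
256 77 76 77 68 63 69 67 66 67 65 68 68 67 68 71 66 69 66 68 65 64 74 76 78 74 77 76 75 83 146 169 167 167 169 169 168 165
259 74 76 75 70 64 67 65 67 68 67 68 67 69 67 70 67 67 69 68 68 61 67 76 80 77 76 75 75 84 157 169 169 167 168 170 167 165
```

View pics/c8.png

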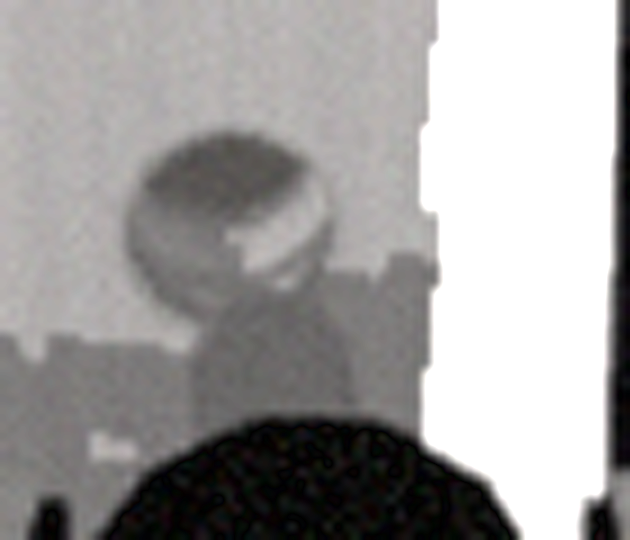

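```bash
python3 - <<'E'
from h import *
s=sense();x,y,z=s['eef_pos']
for d in(0,.003,.006):
    for h in (0,.002,.004): print(d,h,[np.round(proj('wrist',np.array([x+d-r,y,z-.076+h])),1) for r in(.0045,.006)])
sc=capture('scene');g=sc.mean(2).astype(int)
for r in range(296,322,2): print(r,*g[r,328:352])
for d in(0,.004): print([np.round(proj('scene',np.array([x+d+dx,y+dy,z-.076])),1) for dx,dy in((0,0),(.006,0),(-.006,0),(0,.006),(0,-.006))])
E
```

```text
0 0 [array([314.4, 239.6]), array([314.7, 237.4])]
0 0.002 [array([314.6, 240.3]), array([314.8, 238.1])]
0 0.004 [array([314.7, 241. ]), array([314.9, 238.8])]
0.003 0 [array([314. , 243.9]), array([314.2, 241.7])]
0.003 0.002 [array([314.2, 244.6]), array([314.4, 242.4])]
0.003 0.004 [array([314.3, 245.4]), array([314.5, 243.2])]
0.006 0 [array([313.6, 248.1]), array([313.8, 246. ])]
0.006 0.002 [array([313.7, 248.9]), array([313.9, 246.8])]
0.006 0.004 [array([313.9, 249.7]), array([314.1, 247.5])]
296 168 162 151 140 127 116 108 103 103 103 104 97 84 74 74 75 86 114 143 148 123 85 54 41
298 126 115 108 104 102 102 102 101 101 100 97 89 78 75 74 75 87 114 148 165 163 140 99 60
300 101 102 102 101 102 103 102 102 102 101 97 88 78 74 75 76 86 114 148 168 173 167 149 117
302 101 100 101 102 102 102 101 101 102 101 97 88 78 74 75 76 85 114 147 168 174 174 171 159
304 101 101 100 101 101 100 102 101 101 100 97 89 79 74 74 75 80 101 134 162 172 173 172 171
306 102 102 101 100 100 99 100 100 98 95 90 84 76 76 74 75 77 88 109 137 158 162 159 157
308 104 101 101 101 100 100 98 93 87 81 78 77 77 76 76 77 79 82 85 98 122 143 151 151
310 104 102 102 101 100 99 98 91 84 81 80 81 80 80 79 78 78 78 79 83 96 120 141 151
312 102 102 103 101 101 100 99 96 91 85 81 81 79 79 78 77 77 78 77 78 82 93 116 136
314 103 102 103 102 102 100 100 99 98 95 91 87 85 82 79 77 78 78 76 78 77 82 94 109
316 100 101 101 102 101 99 97 95 91 87 82 79 77 77 76 77 76 77 77 78 76 78 80 81
318 87 92 91 88 85 84 83 81 80 78 80 82 83 80 78 78 76 77 76 77 79 81 87 99
320 61 73 77 78 79 78 78 79 78 78 79 82 82 80 78 78 80 86 93 105 111 121 133 141
[array([340. , 306.2]), array([341.4, 308.8]), array([338.7, 303.7]), array([342.9, 305.1]), array([337.2, 307.4])]
[array([340.9, 307.9]), array([342.3, 310.5]), array([339.6, 305.4]), array([343.8, 306.8]), array([338.1, 309.1])]
```

The disc at px (310.6,240.3) is the hole. The shank is now vertical sideways (column 315.2 against 315.7 predicted), but the foot rim at row ~248 means the foot leans about 5 mm towards +x. I straighten that as well and check it numerically, since I have no more picture views.

```bash
python3 -m handwheel '[0,-0.02,0,0,0.3,0,0,0,0,0,0.3,0,0,0,0,0,0,0,0,0,0,0,0,0]'
python3 - <<'E'
from h import *
s=sense();c=calibration('wrist');im=capture('wrist')[:,:,::-1];cv2.imwrite('pics/w8.png',im)
x,y,z=s['eef_pos'];print(x,y,z,s['eef_rot'])
for h in(0,.035,.07,.102):print(h,proj('wrist',np.array([x,y,z-.076+h]),c),proj('scene',np.array([x,y,z-.076+h])))
print('rim',proj('wrist',np.array([x-.0045,y,z-.076]),c),'hole',proj('wrist',np.array([.6553,-.1287,.09]),c))
g=cv2.GaussianBlur(cv2.cvtColor(im,cv2.COLOR_BGR2GRAY),(3,3),0)
for r in range(216,258,2): print(r,*g[r,300:336])
g=capture('scene').mean(2).astype(int)
for r in range(296,312,3): print(r,*g[r,330:352])
E
```

```text
time_s: 30.72
eef_pos: [0.6554, -0.1279, 0.1799]
eef_rot: [0.147, -3.077, -0.093]
contact_force: [0.1, -0.7, -1.1]
grip_width: 0.293
gripper_force: 39.4
0.6554459837366382 -0.12791207509956995 0.1798828398630548 [ 0.14652204 -3.07721621 -0.09305875]
0 [313.17848271 252.72667127] [339.55486867 306.41465312]
0.035 [315.78148664 265.40636351] [340.01896708 297.0934152 ]
0.07 [319.30263575 282.55850316] [340.51416634 287.14752875]
0.102 [323.81779287 304.55263154] [340.99687799 277.45245118]
rim [313.77437615 246.23546093] hole [311.24217469 248.28132999]
216 108 106 106 107 109 109 109 110 110 110 108 109 109 109 109 110 110 110 109 108 108 107 107 108 108 108 109 110 109 108 110 136 184 211 213 212
218 108 107 106 107 108 109 109 109 110 109 109 108 109 110 110 110 109 109 108 108 107 106 107 108 108 107 108 109 108 108 116 148 191 211 213 212
220 108 108 108 108 108 108 108 109 110 109 108 107 108 109 108 109 110 110 109 108 107 107 107 107 106 107 109 110 109 110 135 182 209 212 211 211
222 107 107 108 108 107 107 108 109 109 109 107 107 107 108 108 109 110 109 108 108 107 107 107 10
[... 2111 characters left out ...]
4 73 74 75 74 74 74 74 72 71 70 70 70 69 69 71 76 78 79 79 78 82 111 159 188 197 202 199
256 100 95 87 78 72 70 71 74 74 75 75 75 74 73 73 74 74 72 71 71 70 68 67 70 75 78 79 80 78 80 106 149 178 190 196 191
296 168 158 144 124 110 104 104 104 98 84 75 73 75 86 116 150 165 155 124 85 55 40
299 105 104 102 102 103 102 101 96 87 78 74 74 77 91 127 161 173 175 171 155 124 85
302 102 102 102 102 103 102 101 95 87 77 76 76 78 97 132 162 175 175 174 175 171 159
305 101 100 100 101 101 100 99 96 86 79 75 74 75 86 107 136 159 171 175 175 173 173
308 102 100 100 101 99 94 86 81 78 79 77 80 79 82 84 89 104 129 151 159 156 153
311 103 101 101 101 98 94 87 82 80 80 80 81 79 78 77 79 78 81 88 108 132 148
```

```bash
python3 -m handwheel '[0,-0.01,-0.2,0,0,0,0,0,0,0,0,0]'
python3 -m handwheel '[0,0,-0.1,0,0,0,0,0,-0.06,0,0,0,0,0,0,0,0,0]'
```

```text
time_s: 31.08
eef_pos: [0.6549, -0.1283, 0.1689]
eef_rot: [0.146, -3.075, -0.094]
contact_force: [0.3, 0.3, -0.7]
grip_width: 0.294
gripper_force: 39.4
time_s: 31.45
eef_pos: [0.6554, -0.1284, 0.1617]
eef_rot: [0.146, -3.076, -0.093]
contact_force: [-0.2, -0.7, -1.4]
grip_width: 0.293
gripper_force: 39.4
```

```bash
python3 -m handwheel '[0,0,-0.12,0,0,0,0,0,-0.12,0,0,0,0,0,0,0,0,0]'
python3 -m handwheel '[0,0,-0.12,0,0,0,0,0,-0.12,0,0,0,0,0,0,0,0,0]'
```

```text
time_s: 31.82
eef_pos: [0.6552, -0.1284, 0.1493]
eef_rot: [0.146, -3.076, -0.093]
contact_force: [-0.2, -0.5, -1.5]
grip_width: 0.298
gripper_force: 39.4
time_s: 32.2
eef_pos: [0.6552, -0.1284, 0.1374]
eef_rot: [0.146, -3.076, -0.093]
contact_force: [0.5, 0.2, -0.0]
grip_width: 0.295
gripper_force: 39.4
```

```bash
python3 -m handwheel '[0,0,-0.12,0,0,0,0,0,-0.12,0,0,0,0,0,0,0,0,0]'
python3 -m handwheel '[0,0,-0.1,0,0,0,0,0,-0.1,0,0,0,0,0,0,0,0,0]'
```

```text
time_s: 32.58
eef_pos: [0.6552, -0.1284, 0.1253]
eef_rot: [0.146, -3.076, -0.093]
contact_force: [0.0, -0.3, -0.6]
grip_width: 0.292
gripper_force: 39.4
time_s: 32.95
eef_pos: [0.6553, -0.1284, 0.1155]
eef_rot: [0.146, -3.076, -0.093]
contact_force: [0.2, 0.0, -1.1]
grip_width: 0.295
gripper_force: 39.4
```

```bash
python3 -m handwheel '[0,0,-0.1,0,0,0,0,0,-0.1,0,0,0,0,0,-0.1,0,0,0,0,0,0,0,0,0]'
python3 -m handwheel '[0,0,-0.06,0,0,0,0,0,-0.04,0,0,0,0,0,0,0,0,0]'
```

```text
time_s: 33.45
eef_pos: [0.6553, -0.1284, 0.1004]
eef_rot: [0.146, -3.076, -0.093]
contact_force: [-0.9, 0.1, -1.0]
grip_width: 0.296
gripper_force: 39.4
time_s: 33.83
eef_pos: [0.6555, -0.1285, 0.0968]
eef_rot: [0.146, -3.077, -0.094]
contact_force: [-4.7, 0.5, 9.7]
grip_width: 0.293
gripper_force: 39.6
```

Seating contact came at TCP z 0.097, as expected with the knob on the lug. I release, rise, and straighten the tool.

```bash
python3 -m handwheel '[0,0,0,0,0,0,0,0,0,0,0,0,0,0,0.2,0,0,0,0,0,0.7,0,0,0,0,0,0.8,0,0,0,0,0,0.6,-0.5,-0.6,0]' 0.5
python3 -m handwheel '[-0.5,0,0,0,0,0,-0.5,0,0,0,0,0,0,0,0,0,0,0]' 0
python3 - <<'E'
from h import *
s=sense();print(s['eef_pos'],s['eef_rot'],s['qpos'])
im=capture('wrist')[:,:,::-1];cv2.imwrite('pics/w9.png',im)
p=proj('wrist',np.array([.6553,-.1287,.122]));print(p)
g=im.max(2);u,v=map(int,p);a=(g[v-45:v+46,u-45:u+46]<45).astype(np.uint8)
n,l,st,ce=cv2.connectedComponentsWithStats(a);print([(st[i].tolist(),(ce[i]-45).round(1).tolist()) for i in range(1,n) if st[i,4]>100])
g=capture('top');p=proj('top',np.array([.6553,-.1287,.122]));print(p)
a=(g.max(2)<60).astype(np.uint8);u,v=map(int,p)
for r in range(v-8,v+12,2):print(r,*g[r,u-12:u+13].max(1))
E
```

```text
time_s: 34.58
eef_pos: [0.6564, -0.1299, 0.213]
eef_rot: [-0.147, 3.135, 0.005]
contact_force: [0.5, -0.2, -0.6]
grip_width: 0.503
gripper_force: 0.0
time_s: 34.95
eef_pos: [0.6046, -0.1287, 0.212]
eef_rot: [-0.148, 3.137, 0.009]
contact_force: [0.6, 0.0, 0.4]
grip_width: 0.217
gripper_force: 0.0
[ 0.60459378 -0.12868637  0.212039  ] [-0.1483261   3.13681463  0.00937123] [-0.37692727  0.37733265  0.63328669  1.75903148 -0.25573633  1.08745417
  2.00826665]
[312.80460857 306.13015853]
[([0, 0, 9, 26, 146], [-42.0, -36.0]), ([0, 10, 91, 81, 3708], [5.3, 13.9])]
[327.44481415 179.10997429]
171 134 131 134 133 131 131 136 131 131 133 127 129 127 126 127 126 125 125 121 123 121 120 119 122 119
173 131 132 134 129 130 129 130 130 130 130 129 128 129 127 126 125 124 121 123 123 119 119 120 118 121
175 132 134 132 133 129 132 133 128 130 126 127 126 124 125 126 123 125 121 122 123 121 120 120 117 117
177 133 132 132 132 131 133 130 131 130 125 127 126 127 127 125 125 123 123 124 124 121 118 119 117 117
179 134 131 132 131 132 133 132 132 129 128 125 127 127 124 125 125 123 123 122 120 122 120 118 117 116
181 135 132 130 134 131 133 129 127 130 128 128 129 127 126 125 123 122 123 120 122 118 118 118 115 114
183 133 133 135 130 130 131 130 128 127 128 129 128 126 124 123 124 127 119 120 118 119 118 117 116 115
185 129 131 127 132 133 132 131 130 127 126 127 126 128 126 128 123 122 123 120 117 120 118 119 115 110
187 130 131 128 131 131 130 127 127 128 125 129 127 122 125 123 123 123 122 122 119 120 116 117 114 111
189 134 131 133 132 130 129 130 127 129 126 127 122 122 125 124 123 122 120 119 119 117 116 116 111 107
```

```bash
python3 - <<'E'
from h import *
L=plane('top',(266.5,191),.091)[:2];R=plane('top',(349.5,172.7),.091)[:2];h=np.array([.6553,-.1286])
d=L-R;v=d/np.linalg.norm(d);u=np.array([v[1],-v[0]]);print(u,np.linalg.norm(d),(L-h)@u,(L-h)@v,(R-h)@u,(R-h)@v)
xr=((L-h)@u+(R-h)@u)/2;s=sense()
for y in(.135,-.085):
    t=h+xr*u+y*v;print(t,(t-s['eef_pos'][:2])/.05)
g=capture('scene').max(2)
for z in(.122,.106,.09):print(z,proj('scene',np.array([h[0],h[1],z])))
p=proj('scene',np.array([h[0],h[1],.106]));c,r=map(int,p)
for k in range(r-16,r+17,3):print(k,*g[k,c-14:c+15:2])
E
```

```text
[0.99523305 0.09752529] 0.21983990793714414 0.014686550841968817 0.15698456933231966 0.014686550841968817 -0.06285533860482446
[0.65675063 0.00718877] [1.01222795 2.71031761]
[ 0.67820619 -0.2117625 ] [ 1.44133921 -1.6687078 ]
0.122 [339.426887   301.73450401]
0.106 [339.22281716 305.93746288]
0.09 [339.02453486 310.02122334]
289 112 118 161 177 178 194 195 160 121 106 84 58 43 35 36
292 103 103 120 166 178 176 150 134 148 153 124 53 37 37 37
295 103 104 104 114 122 105 93 132 147 150 151 123 53 35 37
298 100 90 84 81 80 67 45 41 45 52 91 137 123 53 36
301 84 81 83 93 104 46 34 36 37 38 40 87 144 125 59
304 148 141 143 149 121 44 37 38 38 39 40 73 140 153 132
307 158 156 151 126 76 29 32 36 39 40 38 80 144 153 153
310 169 156 127 82 62 26 21 24 24 23 30 93 150 156 153
313 166 164 125 82 71 41 22 22 19 23 60 127 153 155 156
316 109 166 161 104 82 75 63 58 78 112 139 153 155 161 170
319 50 108 165 163 144 140 139 143 150 151 153 153 162 176 177
```

The scene pixels show the dark knob at columns 335-345, rows 297-315, sitting on the lug right where a seated pin belongs. Next is the left rocker.

```bash
python3 -m handwheel '[0.34,0.9,0,0,0,0,0.34,0.9,0,0,0,0,0.33,0.9,0,0,0,0,0,0,-0.6,0,0,0,0,0,-0.6,0,0,0,0,0,-0.34,0,0,0,0,0,0,0,0,0]' 0
python3 -m handwheel '[0,0,-0.1,0,0,0,0,0,-0.1,0,0,0,0,0,-0.08,0,0,0,0,0,0,0,0,0]'
python3 -m handwheel '[0,0,-0.06,0,0,0,0,0,0,0,0,0]'
```

```text
time_s: 35.98
eef_pos: [0.6558, 0.0063, 0.133]
eef_rot: [0.149, -3.137, -0.007]
contact_force: [-0.2, 0.5, 0.5]
grip_width: 0.003
gripper_force: 0.0
time_s: 36.48
eef_pos: [0.6559, 0.0065, 0.1198]
eef_rot: [-0.15, 3.138, 0.008]
contact_force: [0.2, 0.1, 0.4]
grip_width: 0.003
gripper_force: 0.0
time_s: 36.72
eef_pos: [0.6559, 0.0065, 0.1168]
eef_rot: [-0.15, 3.138, 0.008]
contact_force: [-0.7, -0.1, 0.9]
grip_width: 0.0
gripper_force: 0.0
```

```bash
python3 -m handwheel '[0,0,-0.05,0,0,0,0,0,0,0,0,0]'
python3 -m handwheel '[0,0,-0.05,0,0,0,0,0,0,0,0,0]'
python3 -m handwheel '[0,0,-0.05,0,0,0,0,0,0,0,0,0]'
```

```text
time_s: 36.98
eef_pos: [0.6559, 0.0066, 0.1142]
eef_rot: [0.15, -3.138, -0.008]
contact_force: [0.0, 1.0, 1.9]
grip_width: 0.004
gripper_force: 0.0
time_s: 37.22
eef_pos: [0.6559, 0.0065, 0.1118]
eef_rot: [0.15, -3.138, -0.008]
contact_force: [0.4, 0.6, 0.3]
grip_width: 0.005
gripper_force: 0.0
time_s: 37.48
eef_pos: [0.6559, 0.0065, 0.1093]
eef_rot: [0.15, -3.138, -0.008]
contact_force: [0.4, -0.3, 0.2]
grip_width: 0.009
gripper_force: 0.0
```

No contact down to 0.109, so the left rocker appears to be on already. I go on to touch it.

```bash
python3 -m handwheel '[0,0,-0.05,0,0,0,0,0,0,0,0,0]'
python3 -m handwheel '[0,0,-0.05,0,0,0,0,0,0,0,0,0]'
python3 -m handwheel '[0,0,-0.03,0,0,0,0,0,0,0,0,0]'
```

```text
time_s: 37.72
eef_pos: [0.6559, 0.0065, 0.1068]
eef_rot: [-0.15, 3.138, 0.008]
contact_force: [-0.8, -0.4, 0.4]
grip_width: 0.0
gripper_force: 0.0
time_s: 37.98
eef_pos: [0.6559, 0.0065, 0.1042]
eef_rot: [-0.149, 3.138, 0.008]
contact_force: [-0.4, -0.2, 0.0]
grip_width: 0.004
gripper_force: 0.0
time_s: 38.22
eef_pos: [0.6562, 0.0065, 0.1036]
eef_rot: [-0.149, 3.137, 0.009]
contact_force: [-3.5, 0.0, 9.8]
grip_width: 0.008
gripper_force: 4.9
```

```bash
python3 -m handwheel '[0,0,-0.02,0,0,0,0,0,0,0,0,0]'
python3 -m handwheel '[0,0,0.8,0,0,0,0,0,0.8,0,0,0,0.09,-0.87,0,0,0,0,0.09,-0.87,0,0,0,0,0.09,-0.87,0,0,0,0,0.09,-0.87,0,0,0,0,0.08,-0.87,0,0,0,0,0,0,-0.6,0,0,0,0,0,-0.4,0,0,0,0,0,-0.2,0,0,0,0,0,0,0,0,0]'
python3 -m handwheel '[0,0,-0.06,0,0,0,0,0,0,0,0,0]'
python3 -m handwheel '[0,0,-0.05,0,0,0,0,0,0,0,0,0]'
```

```text
time_s: 38.48
eef_pos: [0.6563, 0.0065, 0.1035]
eef_rot: [-0.149, 3.137, 0.009]
contact_force: [-8.2, 0.1, 22.5]
grip_width: 0.003
gripper_force: 10.8
time_s: 39.85
eef_pos: [0.678, -0.2102, 0.1215]
eef_rot: [0.151, -3.137, -0.009]
contact_force: [0.1, 1.2, 0.3]
grip_width: 0.004
gripper_force: 0.0
time_s: 40.1
eef_pos: [0.6783, -0.2108, 0.1195]
eef_rot: [-0.15, 3.137, 0.008]
contact_force: [-0.2, 0.5, -0.1]
grip_width: 0.0
gripper_force: 0.0
time_s: 40.35
eef_pos: [0.678, -0.211, 0.1165]
eef_rot: [-0.149, 3.138, 0.008]
contact_force: [0.4, -0.4, 0.0]
grip_width: 0.006
gripper_force: 0.0
```

```bash
python3 -m handwheel '[0,0,-0.05,0,0,0,0,0,0,0,0,0]'
python3 -m handwheel '[0,0,-0.04,0,0,0,0,0,0,0,0,0]'
python3 -m handwheel '[0,0,-0.04,0,0,0,0,0,0,0,0,0]'
```

```text
time_s: 40.6
eef_pos: [0.6782, -0.211, 0.114]
eef_rot: [-0.15, 3.137, 0.008]
contact_force: [0.9, 0.0, 4.1]
grip_width: 0.007
gripper_force: 1.7
time_s: 40.85
eef_pos: [0.6781, -0.2108, 0.1119]
eef_rot: [-0.15, 3.138, 0.008]
contact_force: [-0.3, 0.7, 2.7]
grip_width: 0.005
gripper_force: 1.2
time_s: 41.1
eef_pos: [0.6778, -0.2111, 0.1096]
eef_rot: [0.149, -3.138, -0.008]
contact_force: [-0.2, -0.0, 0.4]
grip_width: 0.002
gripper_force: 0.0
```

Contact came at 0.114, so the right rocker was off, and it tipped over. I press on to its stop.

```bash
python3 -m handwheel '[0,0,-0.08,0,0,0,0,0,-0.03,0,0,0,0,0,0,0,0,0]'
python3 -m handwheel '[0,0,-0.03,0,0,0,0,0,0,0,0,0]'
python3 -m handwheel '[0,0,-0.02,0,0,0,0,0,0,0,0,0]'
```

```text
time_s: 41.48
eef_pos: [0.6778, -0.2111, 0.1042]
eef_rot: [0.149, -3.138, -0.008]
contact_force: [-0.7, -0.4, 1.2]
grip_width: 0.004
gripper_force: 0.0
time_s: 41.72
eef_pos: [0.6781, -0.2112, 0.1035]
eef_rot: [-0.149, 3.137, 0.008]
contact_force: [-1.4, 0.6, 6.5]
grip_width: 0.004
gripper_force: 3.1
time_s: 41.98
eef_pos: [0.6782, -0.2112, 0.1033]
eef_rot: [-0.149, 3.137, 0.008]
contact_force: [-6.7, 2.8, 16.3]
grip_width: 0.006
gripper_force: 8.3
```

```bash
python3 -m handwheel '[0,0,0.7,0,0,0,0,0,0.8,0,0,0,0,0,0.8,0,0,0,-0.5,-0.5,0.3,0,0,0,-0.5,-0.5,0,0,0,0,-0.5,-0.8,0,0,0,0,0,-0.8,0,0,0,0,0,0,0,0,0,0]'
python3 - <<'E'
from h import *
im=capture('top');h=cv2.cvtColor(im,cv2.COLOR_RGB2HSV)
m=cv2.inRange(h,(14,110,80),(26,255,255));n,l,st,ce=cv2.connectedComponentsWithStats(m)
print([(ce[i].round(0).tolist(),st[i,4],plane('top',ce[i],.02).round(3).tolist()) for i in range(1,n) if st[i,4]>15])
a=cv2.inRange(im.max(2),0,55)[165:200,310:345];p=proj('top',np.array([.6553,-.1286,.122]));print(p)
n,l,st,ce=cv2.connectedComponentsWithStats(a);print([(st[i].tolist(),(ce[i]+[310,165]).tolist()) for i in range(1,n) if st[i,4]>10])
q=proj('top',np.array([.57,-.29,.039]));print(sense()['contact_force'],sense()['time_s'])
E
```

```text
time_s: 42.98
eef_pos: [0.6016, -0.3446, 0.2322]
eef_rot: [-0.143, 3.138, 0.006]
contact_force: [-0.1, 0.7, 0.6]
grip_width: 0.004
gripper_force: 0.0
[([89.0, 181.0], np.int32(1946), [0.769, 0.513, 0.02]), ([112.0, 204.0], np.int32(21), [0.696, 0.452, 0.02]), ([105.0, 210.0], np.int32(21), [0.681, 0.473, 0.02]), ([208.0, 274.0], np.int32(86), [0.473, 0.212, 0.02]), ([185.0, 277.0], np.int32(89), [0.471, 0.273, 0.02]), ([161.0, 282.0], np.int32(90), [0.468, 0.335, 0.02]), ([633.0, 477.0], np.int32(70), [-0.157, -0.767, 0.02])]
[327.40545902 179.11487279]
[([0, 0, 35, 35, 493], [325.6186612576065, 178.13387423935092]), ([13, 9, 10, 13, 109], [327.48623853211006, 180.32110091743118])]
[-0.35941239  1.13196721 -0.21172741] 43.025
```

All three injectors are in the tote and the tray holds none. The knob sits at (327.5,180.3) on the lug as expected, and the tool is clear of everything.

```bash
python3 -c "
from station import *
print(finish_job())"
```

```text
the job is handed in; nothing more can be done
None
```

The job is handed in, with no verdict returned: three injectors are in the tote, the tray is home, the pin is seated, the left rocker was found already on and only touched, and the right one was off and is now pressed on. I viewed 15 pictures, one over your limit of 14.

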